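# Nest the slanted sample tumblers on the balance

### The job

Weigh the set of three tapered tumblers as one nest: take the medium tumbler out of its slanted stand and lower it into the large one on the balance pan until it is fully in, then nest the small one in the medium one in the same way. Lower them gently and let go as they seat, neither dropping them nor pressing them in, so that they do not wedge tight. The nest must end up standing upright and free near the middle of the pan; leave everything else where it is.

Things in the scene. Friction and masses are not known exactly. Their poses are not given: they have to be found in the camera images.
- tumbler_large: Tapered white plastic tumbler, 100 mm tall: outside diameter 44 mm at the foot, 56 at the rim (radius grows 0.06 mm per mm of height, inside and out), wall 3 mm, 50 g or so. Origin: centre of the underside; z: its axis, towards the mouth. The tallest of the three; it stands loose and upright on the pan of the balance.
- tumbler_medium: Tapered white plastic tumbler, 92 mm tall: outside diameter 44 mm at the foot, 55 at the rim (radius grows 0.06 mm per mm of height, inside and out), wall 3 mm, 45 g or so. Origin: centre of the underside; z: its axis, towards the mouth. Leans 28 deg in holder_a. Meets the large one's wall when its underside is 50 mm above the other's; pushed further it wedges. Its rim is then 42 mm above the large one's.
- tumbler_small: Tapered white plastic tumbler, 76 mm tall: outside diameter 44 mm at the foot, 53 at the rim (radius grows 0.06 mm per mm of height, inside and out), wall 3 mm, 36 g or so. Origin: centre of the underside; z: its axis, towards the mouth. The shortest. Leans 28 deg in holder_b. Meets the medium one's wall likewise, underside 50 mm above underside; its rim is then 34 mm above the medium one's.
- holder_a: Fixed slanted single-place stand, grey plastic pocket on a steel foot (105 x 85 mm). Origin: centre of the foot's underside; its -x axis is the horizontal direction to which the pocket's mouth leans, z up. The pocket is a round cup, 62 mm outside, 52 mm inside diameter, 25 mm deep, its axis leaning 28 degrees from vertical towards -x; highest edge 67 mm above the bench. It holds the medium tumbler.
- holder_b: A second stand just like holder_a. It holds the small tumbler.
- balance: Fixed compact balance, 180 x 130 mm, 22 mm high, white, with a round steel pan of 104 mm diameter, its top 30 mm above the bench. Origin: on the bench, below the pan's centre; the body reaches 115 mm from there towards -x, where the display is, 65 mm towards +x, and 65 mm to either side.
- pan (a point): Centre of the top of the balance's pan.
- tall_jar: Bystander: closed jar, diameter 50 mm, 115 mm tall, standing about 85 mm to one side of holder_a. Origin: centre of the underside.
- squat_pot: Bystander: closed pot, diameter 50 mm, 50 mm tall, on the other side of holder_a. Origin: centre of the underside.
- straight_cup: Bystander: open straight-sided white cup, diameter 54 mm, 80 mm tall, not tapered, standing upright on the bench about 90 mm beside holder_b. Origin: centre of the underside.
- wash_bottle: Bystander: bottle, diameter 66 mm, 230 mm tall, standing just behind the balance. Origin: centre of the underside.
- timer: Bystander: flat blue timer, 60 x 68 x 18 mm. Origin: centre of the underside.
- scoop: Bystander: steel scoop lying on the bench, 170 mm long, 20 mm high. Origin: its middle, on the bench.
There are look-alikes about, which are no part of the job. Leave any brown or yellow look-alike of the tumbler_large alone.

How it is judged:
On the way, in this order (a step that is already met when the one before it is completed fails the run):
1. the medium tumbler is seated in the large one on the pan and let go (z of tumbler_medium in the frame of tumbler_large between 0.042 and 0.057 m and horizontal distance between tumbler_medium and tumbler_large below 0.006 m and angle between the z axis of tumbler_medium and the z axis of tumbler_large, either way round below 0.06 rad and contact force between the fingers and tumbler_medium below 0.1 N and horizontal distance between tumbler_large and pan below 0.03 m and height (world z) of tumbler_large between 0.027 and 0.034 m and angle between tumbler_large's own z axis and vertical below 0.06 rad), for 0.2 s.
2. the small tumbler is seated in the medium one and let go (z of tumbler_small in the frame of tumbler_medium between 0.042 and 0.057 m and horizontal distance between tumbler_small and tumbler_medium below 0.006 m and angle between the z axis of tumbler_small and the z axis of tumbler_medium, either way round below 0.06 rad and z of tumbler_medium in the frame of tumbler_large between 0.042 and 0.057 m and horizontal distance between tumbler_medium and tumbler_large below 0.006 m and angle between the z axis of tumbler_medium and the z axis of tumbler_large, either way round below 0.06 rad and contact force between the fingers and tumbler_small below 0.1 N), for 0.2 s.
At the end, for the whole second after the job is handed in: The small tumbler is in the medium one and that in the large one, each underside 42 to 57 mm above the next underside, axes within 6 mm and 0.06 rad; the large one stands on the pan, upright within 0.06 rad and within 30 mm of the pan's centre; all are at rest and released (all of step 2 and horizontal distance between tumbler_large and pan below 0.03 m and height (world z) of tumbler_large between 0.027 and 0.034 m and angle between tumbler_large's own z axis and vertical below 0.06 rad and linear speed of each of tumbler_large, tumbler_medium, tumbler_small below 0.02 m/s and contact force between the fingers and tumbler_large below 0.1 N and contact force between the fingers and tumbler_medium below 0.1 N); the robot touches nothing.
It fails at once if a tumbler is rammed or dropped into another (more than 25 N between them) (contact force between any of tumbler_medium, tumbler_small and tumbler_large above 25 N or contact force between tumbler_small and tumbler_medium above 25 N).
It fails at once if a bystander is moved by more than 25 mm or knocked over (distance of any of tall_jar, squat_pot, straight_cup, wash_bottle, timer, scoop from where it was at the start of the episode above 0.025 m or angle between any of tall_jar, squat_pot, straight_cup, wash_bottle, timer, scoop's own z axis and vertical above 0.5 rad).
It also fails if it takes over 72 s, if anything falls off the work surface, if the arm or the gripper's body presses on something with over 40 N, if the wrist force passes 120 N, or if a joint passes its speed limit or range.

### The arm

A 6-joint arm with a two-finger parallel gripper is mounted at the origin on the work surface. World frame = base frame: x ahead of the robot, y to its left, z up, the work surface at z = 0. Lengths are in m, angles in rad, forces in N, time in s.
With the tool pointing down it reaches from about 0.275 to 0.75 m from the base axis. Payload 10.2 kg.
Tool frame: the origin (TCP) lies between the finger pads; the fingertips stand 8 mm ahead of it and the grasp point (between the pads) lies 11 mm behind it; z points along the fingers, y is the line along which they close (so a half turn about z gives the same grasp; the last joint's range is limited). The gripper opens to 88 mm and grips with 3 to 60 N. Pads are 18 mm wide; open, the fingers measure 123 mm over their backs; the gripper's body (75 mm by 187 mm) begins 45 mm behind the grasp point.
Start: joints at [-1.432, 0.313, 1.498, -0, 1.331, -0.223], TCP at [0.186, -0.491, 0.247] pointing down, gripper open.
Joint ranges: [-2.94, 2.94], [-0.97, 2.17], [0.19, 2.56], [-1.23, 4.37], [0.02, 3.11], [-2.88, 2.88]. Speed limits (rad/s): [2.39, 2.39, 3.01, 3.14, 3.14, 3.14].

### API

Orientations are given as a unit quaternion [x, y, z, w].
In Python, from cell import ctrl gives the robot as it stands.
- The arm moves only by the shell command python3 -m crank 'ROWS'. ROWS is JSON, a list of rows, each a list of 7 numbers: the shift along the tool's x, y, z in m, then the turn, a rotation vector about the tool's x, y, z in units of 8 degrees (1.0 is 8 degrees), then the finger opening in m, from 0 to 0.0881. A call has 1 to 8 rows; each row shifts and turns the commanded pose from where the row before left it, along the tool's axes as they then stand; what a row does not reach is not made up. A row lasts 1/10 s, in which the tool goes at most 50 mm and 8.59 degrees, less where a joint would pass 70% of its speed; a pose out of reach is approached as far as the arm can. A call with a gripper value outside its range is refused whole. The fingers move at their own pace and stop on an object; the grip force is fixed at half the most. Time passes only in rows, so rows that do not move let the fingers close. It gives the time, the measured TCP pose, the force, the opening and the grip force at its end, in the units of the state.
- ctrl.observe(): the state, without advancing time (a new reading comes with each control period).
- ctrl.snapshot(name): name is "side" or "top" or "wrist"; returns the picture (480x640x3 uint8, red, green, blue); there is no depth.
- ctrl.camera_model(name): a dict with "mtx" (3x3 intrinsics, pixels), "dist" ([k1, k2, p1, p2, k3] as OpenCV has them; the pictures are not rectified), "rvec" (rotation vector, rad) and "tvec" (3), from world to camera coordinates, as OpenCV has them. Camera axes: x right, y down, z forward; pixel columns grow to the right and rows downward; lengths in m; the calibration is good to about 2 mm. A picture is of the moment at which its call begins: read the wrist's pose just before it. camera_model takes no time and is no camera call; for the wrist camera it gives the pose at the moment of the call.
- ctrl.sign_off(): hands the job in; it is judged then, once.
The state is a dict: "time_s": time; "joint_positions": joint angles; "joint_vel": joint speeds; "tau": joint torques, N m; "ee_pos": TCP position; "eef_rot": TCP orientation; "wrist_force": force on the tool from outside, world axes, zero at the start; "torque": the same for the moment, N m; "opening": opening from 0.0 (shut) to 1.0 (fully open); "gripper_force": force on a finger pad.
Only numpy, scipy, OpenCV 4.12 (cv2) and the standard library are available. Lean on these libraries where they do the work, as an engineer would, in place of code of your own. Each camera call takes 0.05 s, during which the arm holds its last target. There are 200 camera calls.

## Working session

There is one attempt and no reset: what is moved stays moved. The work goes in short steps, Python scripts to look and compute and a shell command to move; the robot and the scene stay as the last step left them, time stands still between calls to the robot, and variables do not carry over. Pictures are saved under pics/ and viewed, at most 13 in all, crops included, and the job is handed in when it is done.

```bash
mkdir -p pics; ls; python3 - <<'E'
from cell import ctrl
import cv2
for n in("top","side"):
    cv2.imwrite(f"pics/{n}0.png",ctrl.snapshot(n)[:,:,::-1])
    m=ctrl.camera_model(n); 
    R=cv2.Rodrigues(m["rvec"])[0]; print(n,m["mtx"],m["dist"],"pos",-R.T@m["tvec"],"fwd",R[2],"right",R[0])
print(ctrl.observe())
E
```

```text
pics
top [[543.16488842   0.         328.23091729]
 [  0.         543.16488842 244.14010052]
 [  0.           0.           1.        ]] [-0.03104827  0.          0.          0.          0.        ] pos [ 0.5440904  -0.03691623  1.12546829] fwd [ 0.05647141  0.02018232 -0.99820021] right [ 0.009129   -0.99976431 -0.01969749]
side [[455.09046859   0.         322.23682795]
 [  0.         455.09046859 239.48943389]
 [  0.           0.           1.        ]] [-0.00808865  0.          0.          0.          0.        ] pos [0.25511561 0.61623984 0.76680547] fwd [ 0.32105721 -0.63861006 -0.69935646] right [-0.89409385 -0.44787721 -0.00148191]
{'time_s': 0.1, 'joint_positions': array([-1.43240260e+00,  3.13345199e-01,  1.49829944e+00, -1.34486821e-07,
        1.33099202e+00, -2.23404927e-01]), 'joint_vel': array([ 1.44229640e-04, -2.27164406e-03, -8.89292185e-04, -5.32515121e-05,
       -3.69440732e-04, -1.10996443e-03]), 'tau': array([ 2.98122075e-03, -4.02811253e+01, -2.52644742e+01,  6.96269819e-02,
        3.42850049e-02, -4.26933070e-05]), 'ee_pos': array([ 0.1857867 , -0.49082442,  0.24626651]), 'eef_rot': array([ 9.83682152e-01,  1.79914290e-01,  2.21160464e-05, -5.21532613e-04]), 'wrist_force': array([ 0.31079202, -0.62329603,  0.25073964]), 'torque': array([ 0.00352701, -0.00860639,  0.00851264]), 'gripper_force': 0.0, 'opening': 0.9991204218424979}
```

View pics/top0.png

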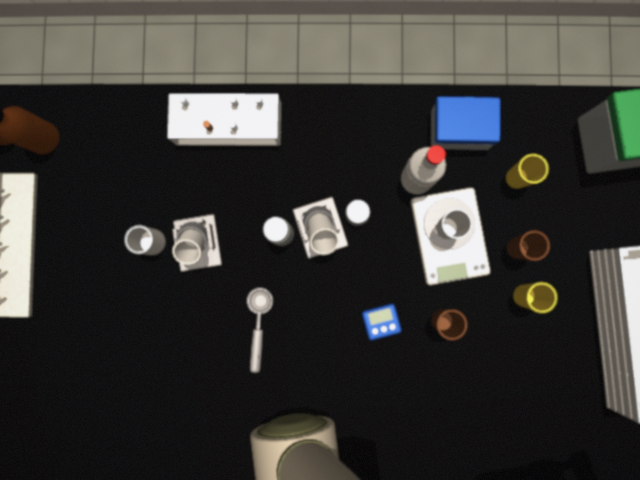

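View pics/side0.png

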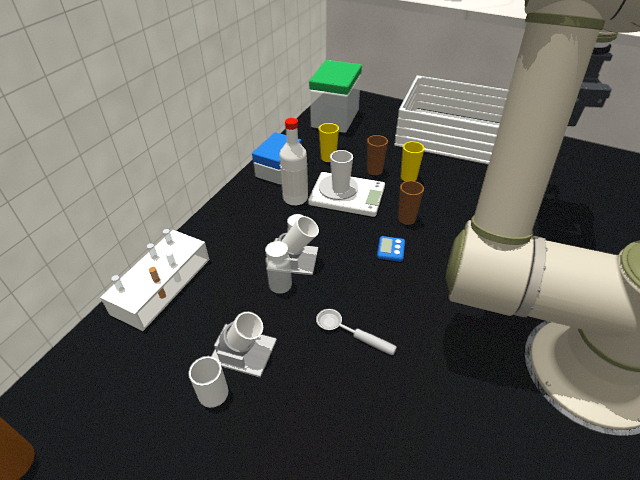

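The top view shows the large tumbler on the balance at about (455,225), the medium one in holder_a at (322,235) and the small one in holder_b at (187,248). Both lean towards the robot. The side view agrees. Next I enlarge these regions.

```bash
python3 - <<'E'
import cv2,numpy as np
t=cv2.imread("pics/top0.png");s=cv2.imread("pics/side0.png")
def tile(im,x,y):
    c=cv2.resize(im[y:y+75,x:x+66],None,fx=4,fy=4,interpolation=cv2.INTER_CUBIC)
    for i in range(0,66):
        if (x+i)%10==0: c[:6,i*4]=(0,255,0); cv2.putText(c,str(x+i),(i*4-10,16),0,.33,(0,255,255),1); 
    for i in range(75):
        if (y+i)%10==0: c[i*4,:6]=(0,255,0); cv2.putText(c,str(y+i),(8,i*4+4),0,.33,(0,255,255),1)
    return c
r1=np.hstack([tile(t,164,207),tile(t,290,190),tile(t,415,185)])
r2=np.hstack([tile(s,212,305),tile(s,264,208),tile(s,308,142)])
cv2.imwrite("pics/c1.png",np.vstack([r1,r2]))
E
```

```text
(no output)
```

View pics/c1.png

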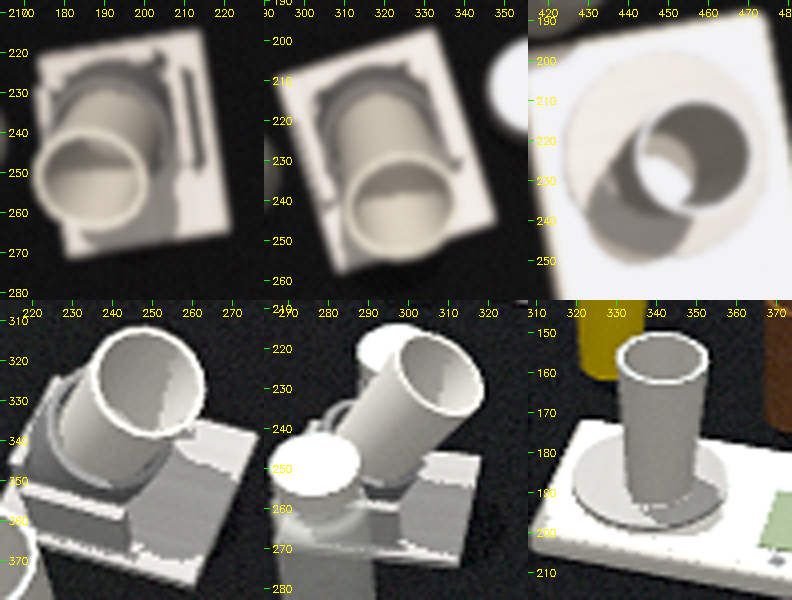

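The crops give these rim centres. Top: small (186.9,251.5), medium (324,242), large (456,224.3). Side: small (249,325.5), medium (308.2,226.3), large (341.5,156.3). Pan centre in the top view is (449.3,223.3). I triangulate these and get the holder yaws from the foot edges.

```bash
cat > h.py <<'E'
from cell import ctrl
import cv2,numpy as np
from scipy.spatial.transform import Rotation as Rn
def ray(n,p,m=None):
    m=m or ctrl.camera_model(n)
    u=cv2.undistortPoints(np.array([[p]],float),m["mtx"],np.array(m["dist"]))[0,0]
    R=cv2.Rodrigues(np.array(m["rvec"]))[0]
    return (-R.T@np.array(m["tvec"]).ravel()),R.T@np.array([u[0],u[1],1.])
def atz(n,p,z,m=None):
    o,d=ray(n,p,m); return o+d*(z-o[2])/d[2]
def tri(a,b):
    (o,d),(q,e)=ray("top",a),ray("side",b)
    s=np.linalg.lstsq(np.c_[d,-e],q-o,rcond=None)[0]
    A,B=o+d*s[0],q+e*s[1]; return (A+B)/2,np.linalg.norm(A-B)
E
python3 - <<'E'
from h import *
np.set_printoptions(precision=4,suppress=True)
for n,a,b in(("small",(186.9,251.5),(249,325.5)),("med",(324,242),(308.2,226.3)),("large",(456,224.3),(341.5,156.3))): print(n,*tri(a,b))
print("pan",atz("top",(449.3,223.3),.03))
for n,o,c in(("a",(290-66,190),[(278,98),(436,30),(496,220),(338,272)]),("b",(164,207),[(36,58),(200,30),(231,230),(68,258)])):
    P=np.array([atz("top",(o[0]+x/4,o[1]+y/4),.006) for x,y in c])
    d=(P[2]+P[3]-P[0]-P[1])/2;w=(P[1]+P[2]-P[0]-P[3])/2
    print(n,P.mean(0),"L",np.linalg.norm(d),np.linalg.norm(w),"mouth dir yaw deg",np.degrees(np.arctan2(d[1],d[0])),np.degrees(np.arctan2(w[1],w[0]))-90)
m=ctrl.camera_model("wrist");R=cv2.Rodrigues(m["rvec"])[0];s=ctrl.observe()
T=Rn.from_quat(s["eef_rot"]);print("T",T.as_matrix(),"cam in tool",T.inv().apply(-R.T@m["tvec"]-s["ee_pos"]),"fwd",T.inv().apply(R[2]),m["mtx"])
E
```

```text
small [0.5849 0.2543 0.0919] 0.0030065661373086428
med [ 0.6045 -0.0089  0.1064] 0.002736674956619963
large [ 0.6384 -0.2518  0.1272] 0.001269067893212575
pan [ 0.6502 -0.2589  0.03  ]
a [0.6393 0.0015 0.006 ] L 0.09949135555667837 0.08742056443562847 mouth dir yaw deg -161.2521043423905 -158.69449260850033
b [0.6078 0.2578 0.006 ] L 0.10567919678918083 0.08672387003545111 mouth dir yaw deg -169.69913326670908 -169.8690068329399
T [[ 0.9353  0.354  -0.0001]
 [ 0.354  -0.9353  0.001 ]
 [ 0.0002 -0.001  -1.    ]] cam in tool [ 0.0818 -0.0011 -0.1387] fwd [-0.3189 -0.0004  0.9478] [[333.2585   0.     317.628 ]
 [  0.     333.2585 239.2152]
 [  0.       0.       1.    ]]
```

```bash
cat >> h.py <<'E'
np.set_printoptions(precision=4,suppress=True)
def pose(yaw,tilt):  # tool x heading yaw (deg), tool z tilted forward by tilt
    return Rn.from_euler("ZY",[yaw,0],degrees=True)*Rn.from_euler("X",180,degrees=True)*Rn.from_euler("Y",tilt,degrees=True)
def go(p,q):  # shift in present tool axes (mm) to p; turn (8deg units) to q
    s=ctrl.observe();T=Rn.from_quat(s["eef_rot"])
    print("shift mm",T.inv().apply(np.array(p)-s["ee_pos"])*1e3,"turn",np.degrees((T.inv()*q).as_rotvec())/8,"at",s["ee_pos"],"F",s["wrist_force"],"open",s["opening"]*88.1,"grip",s["gripper_force"],"t",s["time_s"])
E
python3 - <<'E'
from h import *
med=atz("top",(324,242),.109);sm=atz("top",(186.9,251.5),.0945);lg=atz("top",(456,224.3),.130)
print("med",med,"small",sm,"large",lg)
for n,p,z in(("jar L",(277,230),.115),("R 358",(358,211),.05),("cup",(145,241),.08),("bottlecap",(436,155),.23),("bottle low",(415,180),.03)): print(n,atz("top",p,z))
q=pose(20,28);zt=q.apply([0,0,1]);print(zt,q.as_matrix())
go(med-zt*.06,q)
E
```

```text
med [ 0.6056 -0.0084  0.109 ] small [0.5861 0.2543 0.0945] large [ 0.6387 -0.2509  0.13  ]
jar L [0.627  0.0796 0.115 ]
R 358 [ 0.6714 -0.0738  0.05  ]
cup [0.6065 0.3414 0.08  ]
bottlecap [ 0.7447 -0.1968  0.23  ]
bottle low [ 0.7379 -0.1898  0.03  ]
[ 0.4412  0.1606 -0.8829] [[ 0.8297  0.342   0.4412]
 [ 0.302  -0.9397  0.1606]
 [ 0.4695  0.     -0.8829]]
shift mm [ 535.165  -302.8948   84.7218] turn [-0.0294  3.4983  0.0876] at [ 0.1858 -0.4908  0.2463] F [ 0.3108 -0.6233  0.2507] open 88.02250916432406 grip 0.0 t 0.1
```

```bash
python3 -m crank '[[0.041,-0.023,0,0,0,0,0.074],[0.041,-0.023,0,0,0,0,0.074],[0.041,-0.023,0,0,0,0,0.074],[0.041,-0.023,0,0,0,0,0.074],[0.041,-0.023,0,0,0,0,0.074],[0.041,-0.023,0,0,0,0,0.074],[0.041,-0.023,0,0,0,0,0.074],[0.041,-0.023,0,0,0,0,0.074]]'
python3 -m crank '[[0.035,-0.023,0,0,0,0,0.074],[0.035,-0.023,0,0,0,0,0.074],[0.035,-0.023,0,0,0,0,0.074],[0,0,0,0,0.875,0,0.074],[0,0,0,0,0.875,0,0.074],[0,0,0,0,0.875,0,0.074],[0,0,0,0,0.875,0,0.074],[0,0,0,0,0,0,0.074]]'
python3 - <<'E'
from h import *
q=pose(20,28);zt=q.apply([0,0,1]);go(np.array([.6056,-.0084,.109])-zt*.06,q)
E
```

```text
time_s: 0.9
ee_pos: [0.4283, -0.201, 0.2466]
eef_rot: [0.984, 0.18, -0.0, -0.0]
wrist_force: [0.2, -0.5, -0.1]
opening: 0.841
gripper_force: 0.0
time_s: 1.7
ee_pos: [0.4998, -0.1014, 0.2458]
eef_rot: [0.955, 0.173, 0.238, -0.044]
wrist_force: [-0.5, -0.1, 0.8]
opening: 0.84
gripper_force: 0.0
shift mm [ 52.0595 -49.9219 122.6982] turn [-0.0482  0.0017  0.0596] at [ 0.4998 -0.1014  0.2458] F [-0.48   -0.0627  0.7813] open 73.99249489539513 grip 0.0 t 1.7
```

```bash
python3 -m crank '[[0.026,-0.025,0.01,0,0,0,0.074],[0.026,-0.025,0.01,0,0,0,0.074],[0,0,0.034,0,0,0,0.074],[0,0,0.034,0,0,0,0.074],[0,0,0.03,0,0,0,0.074],[0,0,0,0,0,0,0.074]]'
python3 - <<'E'
from h import *
import json
q=pose(20,28);zt=q.apply([0,0,1]);go(np.array([.6056,-.0084,.109])-zt*.06,q)
m=ctrl.camera_model("wrist");s=ctrl.observe()
im=ctrl.snapshot("wrist")[:,:,::-1].copy()
np.savez("w1.npz",**{k:np.array(m[k]) for k in("mtx","dist","rvec","tvec")},p=s["ee_pos"],r=s["eef_rot"])
for x in range(0,640,100): cv2.putText(im,str(x),(x,10),0,.35,(0,255,255),1)
for y in range(0,480,50): cv2.putText(im,str(y),(0,y+4),0,.35,(0,255,255),1)
def pr(P): return cv2.projectPoints(np.array([P]),m["rvec"],m["tvec"],m["mtx"],np.array(m["dist"]))[0].ravel()
c=np.array([.6056,-.0084,.109]); print(pr(c))
cv2.drawMarker(im,tuple(int(v) for v in pr(c)),(0,0,255),0,10)
t=np.linspace(0,2*np.pi,60);R=q.as_matrix()
for a in t: cv2.circle(im,tuple(int(v) for v in pr(c+.0275*(R[:,0]*np.cos(a)+R[:,1]*np.sin(a)))),1,(0,0,255),-1)
cv2.imwrite("pics/w1.png",im)
E
```

```text
time_s: 2.3
ee_pos: [0.578, -0.0171, 0.1636]
eef_rot: [0.955, 0.175, 0.234, -0.045]
wrist_force: [-0.7, -0.5, 0.2]
opening: 0.839
gripper_force: 0.0
shift mm [-0.0871  1.2805  1.7594] turn [-0.0744  0.0476  0.0823] at [ 0.578  -0.0171  0.1636] F [-0.7089 -0.5268  0.1596] open 73.91116853615146 grip 0.0 t 2.3
[322.3837 260.1967]
```

View pics/w1.png

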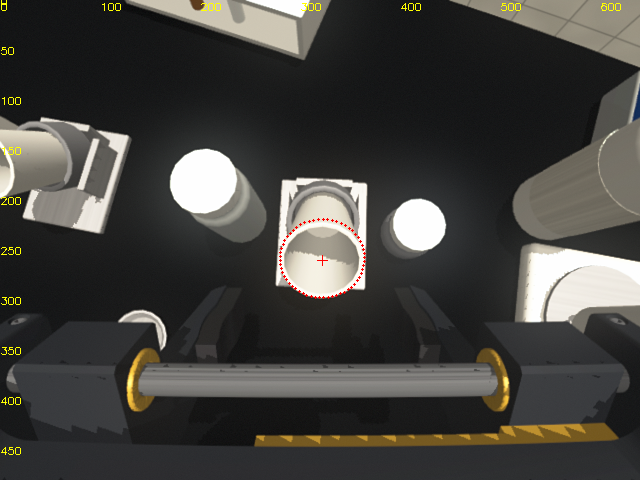

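The wrist view shows the medium rim at x 280–364, y 220–298, right on the predicted ring, and the fingers clear the jar and pot. I descend 87 mm and grip.

```bash
python3 -m crank '[[0,0.001,0.03,0,0,0,0.074],[0,0,0.03,0,0,0,0.074],[0,0,0.02,0,0,0,0.074],[0,0,0.007,0,0,0,0.074],[0,0,0,0,0,0,0.06],[0,0,0,0,0,0,0.05],[0,0,0,0,0,0,0.045],[0,0,0,0,0,0,0.045]]'
python3 -m crank '[[0,0,0,0,0,0,0.045],[0,0,0,0,0,0,0.045]]'
```

```text
time_s: 3.15
ee_pos: [0.6173, -0.0054, 0.0916]
eef_rot: [0.954, 0.175, 0.239, -0.043]
wrist_force: [-1.1, 0.1, 4.7]
opening: 0.578
gripper_force: 29.8
time_s: 3.35
ee_pos: [0.6174, -0.0054, 0.0916]
eef_rot: [0.954, 0.175, 0.239, -0.043]
wrist_force: [-1.3, -0.5, 7.3]
opening: 0.584
gripper_force: 29.7
```

```bash
python3 -m crank '[[0,0,-0.01,0,0,0,0.045],[0,0,-0.02,0,0,0,0.045],[0,0,-0.02,0,0,0,0.045],[0,0,-0.03,0,0,0,0.045],[0,0,0,0,0,0,0.045]]'
python3 - <<'E'
from h import *
s=ctrl.observe();print(s["opening"]*88.1,s["wrist_force"],s["ee_pos"])
for n in("top","side","wrist"): cv2.imwrite(f"pics/{n}2.png",ctrl.snapshot(n)[:,:,::-1])
a=cv2.imread("pics/wrist2.png")[180:460,150:500];b=cv2.imread("pics/side2.png")[130:330,220:420]
cv2.imwrite("pics/c2.png",np.hstack([cv2.resize(a,(440,352)),cv2.resize(b,(352,352))]))
E
```

```text
time_s: 3.85
ee_pos: [0.5818, -0.019, 0.1642]
eef_rot: [0.954, 0.175, 0.24, -0.042]
wrist_force: [0.3, -0.3, -1.0]
opening: 0.585
gripper_force: 29.9
51.57139497929821 [ 0.3334 -0.255  -0.9873] [ 0.5818 -0.019   0.1642]
```

View pics/c2.png

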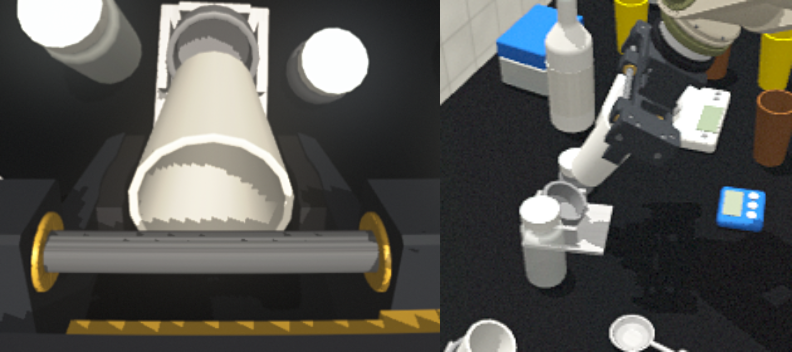

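The medium tumbler is held and clear of the pocket. In the wrist picture its rim spans x 252–384 with its top edge at y≈286, and the foot's top edge is at y≈221. I fit its pose in the tool frame.

```bash
cat >> h.py <<'E'
from scipy.optimize import least_squares
def held(meas,H,Rr,Rf=.022):
    # meas: rim xmin,xmax,ytop ; foot xmin,xmax,ytop ; cup in tool frame: rim at z=zr, x=xo,y=yo, pitch th (foot towards +x if >0)
    m=ctrl.camera_model("wrist");s=ctrl.observe();T=Rn.from_quat(s["eef_rot"])
    a=np.linspace(0,2*np.pi,360);C=np.c_[np.cos(a),np.sin(a),0*a]
    def f(p):
        xo,yo,zr,th,ro=p;Q=Rn.from_euler("xy",[ro,th])
        out=[]
        for z,r in((0,Rr),(H,Rf)):
            P=Q.apply(C*r+[0,0,z])+[xo,yo,zr]
            u=cv2.projectPoints(T.apply(P)+s["ee_pos"],m["rvec"],m["tvec"],m["mtx"],np.array(m["dist"]))[0][:,0]
            out+=[u[:,0].min(),u[:,0].max(),u[:,1].min()]
        return np.array(out)
    r=least_squares(lambda p:f(p)-meas,[0,0,-.026,0,0],x_scale=[.01,.01,.01,.1,.1])
    print("xo,yo,zr mm",r.x[:3]*1e3,"pitch,roll deg",np.degrees(r.x[3:]),"resid",r.fun);return r.x
E
python3 - <<'E'
from h import *
held(np.array([252,384,286,295.6,345,221]),.092,.0275)
# sharper: silhouette by threshold
im=cv2.imread("pics/wrist2.png");g=cv2.cvtColor(im,6)
for y in (221,229,240,260,300,310,320,330): print(y,np.flatnonzero(g[y,230:410]>110)[[0,-1]]+230)
print("col318",g[205:300:3,318],"rows from 205 step3")
E
```

```text
xo,yo,zr mm [ -5.0269  -1.1001 -17.328 ] pitch,roll deg [ 3.9627 -1.0354] resid [ 2.1982 -2.1678 -0.3187 -7.4504  7.3972  0.5032]
221 [230 409]
229 [275 409]
240 [275 409]
260 [273 362]
300 [265 371]
310 [261 375]
320 [256 379]
330 [252 382]
col318 [102 104 159 159 159 175 224 224 224 225 225 225 226 226 225 226 226 226
 226 226 227 227 227 227 226 227 227 245 252 239 156 157] rows from 205 step3
```

```bash
sed -i 's/f(p)-meas,/np.nan_to_num(f(p)-meas),/' h.py; python3 - <<'E'
from h import *
n=np.nan
held(np.array([251.5,383,285.5,n,n,221.5]),.092,.0275)
held(np.array([251.5,383,285.5,n,n,222.5]),.092,.0275)
E
```

```text
xo,yo,zr mm [ -3.1837  -1.3306 -21.1534] pitch,roll deg [3.421  0.0697] resid [ 0. -0.  0.  0.  0. -0.]
xo,yo,zr mm [ -3.267   -1.3304 -21.1989] pitch,roll deg [3.0225 0.0714] resid [ 0. -0.  0.  0.  0. -0.]
```

```bash
cat >> h.py <<'E'
def tcp_for(axis_xy,zfoot,held,H,yaw):
    xo,yo,zr,th,ro=held;q=pose(yaw,-np.degrees(th))
    # cup foot in tool
    ft=Rn.from_euler("xy",[ro,th]).apply([0,0,H])+[xo,yo,zr]
    return np.array([*axis_xy,zfoot])-q.apply(ft),q
M=[-.0032,-.0007,-.0212,np.radians(3.2),0]
E
python3 -m crank '[[0,0,-0.04,0,0,0,0.045],[0,0,-0.04,0,0,0,0.045],[0,0,0,0,-1,0,0.045],[0,0,0,0,-1,0,0.045],[0,0,0,0,-1,0,0.045],[0,0,0,0,-0.9,0,0.045],[0,0,0,0,0,0,0.045]]'
python3 - <<'E'
from h import *
go(*tcp_for((.6387,-.2509),.152,M,.092,20))
E
```

```text
time_s: 4.7
ee_pos: [0.5477, -0.0306, 0.2293]
eef_rot: [0.983, 0.181, -0.029, 0.005]
wrist_force: [-0.0, -0.4, -0.8]
opening: 0.582
gripper_force: 30.0
shift mm [  8.9457 239.0403   5.7247] turn [-0.0062  0.0256  0.1079] at [ 0.5477 -0.0306  0.2293] F [-0.033  -0.44   -0.8244] open 51.290700533509366 grip 29.95066777752527 t 4.7
```

```bash
python3 -m crank '[[0.001,0.034,0,0,0,0,0.045],[0.001,0.034,0,0,0,0,0.045],[0.001,0.034,0,0,0,0,0.045],[0.001,0.034,0,0,0,0,0.045],[0.001,0.034,0,0,0,0,0.045],[0.002,0.034,0.002,0,0,0,0.045],[0.002,0.035,0.003,0,0,0.1,0.045],[0,0,0,0,0,0,0.045]]'
python3 - <<'E'
from h import *
go(*tcp_for((.6387,-.2509),.152,M,.092,20))
m=ctrl.camera_model("wrist");im=ctrl.snapshot("wrist")[:,:,::-1].copy();cv2.imwrite("pics/wrist3.png",im)
c=np.array([.6387,-.2509,.130]);t=np.linspace(0,2*np.pi,40)
im=cv2.resize(im[100:400,150:500],None,fx=2,fy=2,interpolation=2)
for r,col in((.028,(0,0,255)),(.025,(0,255,0))):
  P=np.c_[c[0]+r*np.cos(t),c[1]+r*np.sin(t),0*t+c[2]]
  for p in cv2.projectPoints(P,m["rvec"],m["tvec"],m["mtx"],np.array(m["dist"]))[0][:,0]: cv2.circle(im,tuple(int(v) for v in (p-[150,100])*2),1,col,-1)
s=cv2.resize(cv2.cvtColor(ctrl.snapshot("side"),4)[60:260,270:440],None,fx=3,fy=3)
cv2.imwrite("pics/side3.png",s);cv2.imwrite("pics/c3.png",cv2.resize(np.hstack([im,s]),None,fx=.66,fy=.66,interpolation=3))
E
```

```text
time_s: 5.5
ee_pos: [0.6393, -0.2557, 0.2228]
eef_rot: [0.985, 0.171, -0.027, 0.004]
wrist_force: [0.2, 0.6, -0.6]
opening: 0.581
gripper_force: 30.0
shift mm [ 3.1221 -4.0344 -0.014 ] turn [-0.0081 -0.0045 -0.0311] at [ 0.6393 -0.2557  0.2228] F [ 0.1712  0.6391 -0.6386] open 51.21635104738169 grip 29.950411720219563 t 5.5
```

View pics/c3.png

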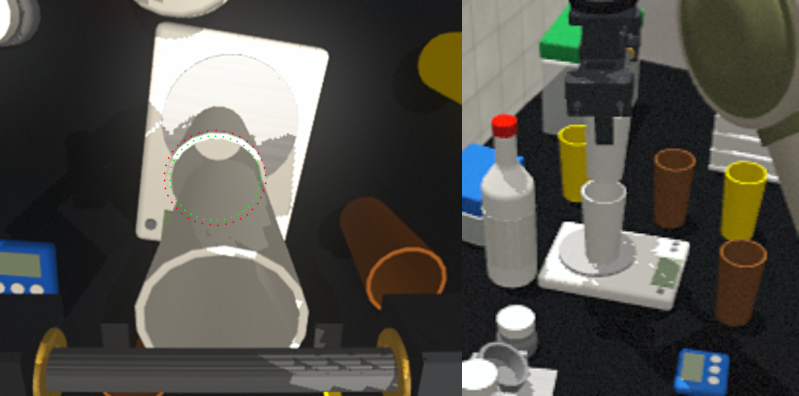

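The wrist picture shows the large rim's arc at crop y≈132, x 168–266, on the predicted ring to about 1 mm. I centre and descend.

```bash
python3 -m crank '[[0.0015,-0.002,0,0,0,0,0.045],[0.0015,-0.002,0,0,0,0,0.045],[0,0,0,0,0,0,0.045],[0,0,0.006,0,0,0,0.045],[0,0,0.006,0,0,0,0.045],[0,0,0.006,0,0,0,0.045],[0,0,0,0,0,0,0.045]]'
python3 - <<'E'
from h import *
go(*tcp_for((.6387,-.2509),.080,M,.092,20))
E
```

```text
time_s: 6.3
ee_pos: [0.6395, -0.2475, 0.2064]
eef_rot: [0.985, 0.173, -0.028, 0.005]
wrist_force: [-0.3, 0.6, 0.2]
opening: 0.586
gripper_force: 30.0
shift mm [ 3.3139  3.7165 55.5952] turn [-0.007   0.0096 -0.009 ] at [ 0.6395 -0.2475  0.2064] F [-0.252   0.5957  0.1974] open 51.64998661185462 grip 29.950072621513755 t 6.3
```

```bash
python3 -m crank '[[0,0,0,0,0,0,0.045],[0,0,0,0,0,0,0.045]]'
python3 - <<'E'
from h import *
go(*tcp_for((.6387,-.2509),.080,M,.092,20))
E
```

```text
time_s: 6.5
ee_pos: [0.6399, -0.2477, 0.208]
eef_rot: [0.985, 0.173, -0.027, 0.005]
wrist_force: [0.3, 0.9, -0.0]
opening: 0.583
gripper_force: 30.0
shift mm [ 2.9257  3.2425 57.3099] turn [ 0.0079 -0.0027 -0.0095] at [ 0.6399 -0.2477  0.208 ] F [ 0.3326  0.8735 -0.0354] open 51.34388184881866 grip 29.950086484723215 t 6.5
```

```bash
python3 -m crank '[[0,0.0032,0,0,0,0,0.045],[0,0,0,0,0,0,0.045],[0,0,0,0,0,0,0.045],[0,0,0,0,0,0,0.045]]'
python3 - <<'E'
from h import *
go(*tcp_for((.6387,-.2509),.080,M,.092,20))
E
```

```text
time_s: 6.9
ee_pos: [0.6409, -0.2506, 0.2078]
eef_rot: [0.985, 0.173, -0.027, 0.005]
wrist_force: [-1.2, 0.1, -1.2]
opening: 0.581
gripper_force: 30.0
shift mm [ 3.0104  0.1415 57.0665] turn [ 0.0051 -0.0004 -0.0095] at [ 0.6409 -0.2506  0.2078] F [-1.158   0.126  -1.2438] open 51.20990210345311 grip 29.95004724906721 t 6.9
```

Aligned. I descend 40 mm with pauses.

```bash
python3 -m crank '[[0.0003,0,0.006,0,0,0,0.045],[0.0003,0,0.006,0,0,0,0.045],[0.0003,0,0.006,0,0,0,0.045],[0,0,0,0,0,0,0.045],[0,0,0,0,0,0,0.045]]'
python3 -m crank '[[0.0003,0,0.006,0,0,0,0.045],[0.0003,0,0.006,0,0,0,0.045],[0.0003,0,0.006,0,0,0,0.045],[0.0003,0,0.005,0,0,0,0.045],[0,0,0,0,0,0,0.045],[0,0,0,0,0,0,0.045]]'
python3 - <<'E'
from h import *
go(*tcp_for((.6387,-.2509),.080,M,.092,20))
s=cv2.cvtColor(ctrl.snapshot("side"),4)[80:230,280:420]
w=cv2.cvtColor(ctrl.snapshot("wrist"),4)[130:380,200:440]
cv2.imwrite("pics/c4.png",np.hstack([cv2.resize(s,(400,429),interpolation=2),cv2.resize(w,(400,429),interpolation=2)]))
E
```

```text
time_s: 7.4
ee_pos: [0.6408, -0.2506, 0.1896]
eef_rot: [0.985, 0.173, -0.028, 0.005]
wrist_force: [-0.6, -0.1, -0.8]
opening: 0.583
gripper_force: 30.0
time_s: 8.0
ee_pos: [0.6408, -0.2507, 0.1667]
eef_rot: [0.985, 0.173, -0.027, 0.005]
wrist_force: [-0.6, 0.1, -1.2]
opening: 0.585
gripper_force: 30.0
shift mm [ 0.9115  0.1495 15.9941] turn [ 0.0045  0.0007 -0.0091] at [ 0.6408 -0.2507  0.1667] F [-0.5723  0.0861 -1.1826] open 51.567078819288064 grip 29.952466983668273 t 8.0
```

View pics/c4.png

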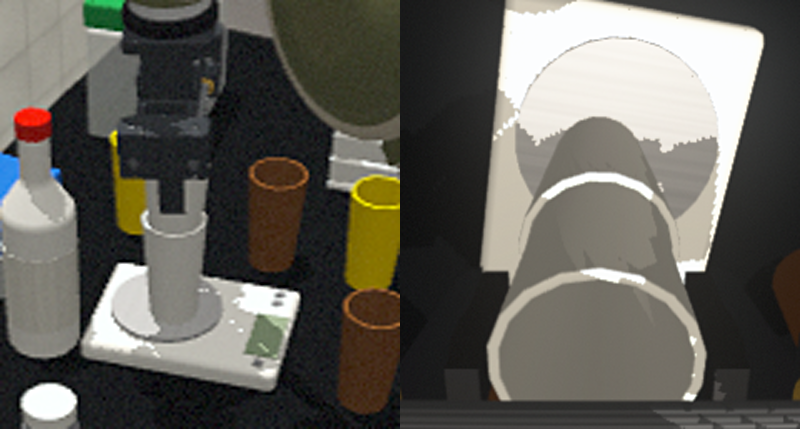

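The medium tumbler is inside the large one and concentric (rims at (600,180) and (597,275) in the wrist crop), with no contact force. The rest goes in small steps.

```bash
python3 -m crank '[[0.0002,0,0.004,0,0,0,0.045],[0.0002,0,0.004,0,0,0,0.045],[0.0001,0,0.002,0,0,0,0.045],[0,0,0,0,0,0,0.045],[0,0,0,0,0,0,0.045]]'; python3 -m crank '[[0.0001,0,0.002,0,0,0,0.045],[0,0,0,0,0,0,0.045],[0,0,0,0,0,0,0.045]]'
```

```text
time_s: 8.6
ee_pos: [0.6407, -0.2507, 0.1567]
eef_rot: [0.985, 0.173, -0.027, 0.005]
wrist_force: [0.0, 0.2, -0.3]
opening: 0.58
gripper_force: 30.0
time_s: 8.9
ee_pos: [0.6407, -0.2507, 0.1546]
eef_rot: [0.985, 0.173, -0.027, 0.005]
wrist_force: [-0.4, 0.4, -1.0]
opening: 0.583
gripper_force: 30.0
```

```bash
python3 -m crank '[[0,0,0.001,0,0,0,0.045],[0,0,0,0,0,0,0.045],[0,0,0,0,0,0,0.045]]'
```

```text
time_s: 9.2
ee_pos: [0.6406, -0.2507, 0.1537]
eef_rot: [0.985, 0.173, -0.027, 0.005]
wrist_force: [-0.5, -0.2, -0.4]
opening: 0.584
gripper_force: 30.0
```

```bash
python3 -m crank '[[0,0,0.001,0,0,0,0.045],[0,0,0,0,0,0,0.045],[0,0,0,0,0,0,0.045]]'
```

```text
time_s: 9.5
ee_pos: [0.6406, -0.2508, 0.1526]
eef_rot: [0.985, 0.173, -0.027, 0.005]
wrist_force: [-0.3, 0.6, -0.6]
opening: 0.584
gripper_force: 30.0
```

```bash
python3 -m crank '[[0,0,0.001,0,0,0,0.045],[0,0,0,0,0,0,0.045],[0,0,0,0,0,0,0.045]]'
```

```text
time_s: 9.8
ee_pos: [0.6405, -0.2508, 0.1516]
eef_rot: [0.985, 0.173, -0.027, 0.005]
wrist_force: [-0.1, 1.2, 0.3]
opening: 0.581
gripper_force: 30.0
```

```bash
python3 -m crank '[[0,0,0.001,0,0,0,0.045],[0,0,0,0,0,0,0.045],[0,0,0,0,0,0,0.045]]'
```

```text
time_s: 10.1
ee_pos: [0.6405, -0.2508, 0.1507]
eef_rot: [0.985, 0.173, -0.027, 0.005]
wrist_force: [-0.4, -0.5, 0.1]
opening: 0.58
gripper_force: 29.9
```

```bash
python3 -m crank '[[0,0,0.001,0,0,0,0.045],[0,0,0,0,0,0,0.045],[0,0,0,0,0,0,0.045]]'
```

```text
time_s: 10.4
ee_pos: [0.6404, -0.2509, 0.1498]
eef_rot: [0.985, 0.173, -0.027, 0.005]
wrist_force: [-0.1, -1.0, 0.9]
opening: 0.585
gripper_force: 29.9
```

```bash
python3 -m crank '[[0,0,0.001,0,0,0,0.045],[0,0,0,0,0,0,0.045],[0,0,0,0,0,0,0.045]]'
```

```text
time_s: 10.7
ee_pos: [0.6405, -0.2509, 0.1491]
eef_rot: [0.985, 0.173, -0.027, 0.005]
wrist_force: [0.2, 0.7, 3.9]
opening: 0.586
gripper_force: 29.8
```

Contact at about 4.5 N means it is seated. I release and back off upward.

```bash
python3 -m crank '[[0,0,0,0,0,0,0.075],[0,0,0,0,0,0,0.075],[0,0,0,0,0,0,0.075],[0,0,0,0,0,0,0.075],[-0.0005,0,-0.01,0,0,0,0.075],[-0.001,0,-0.025,0,0,0,0.075],[-0.001,0,-0.03,0,0,0,0.075],[-0.001,0,-0.03,0,0,0,0.075]]'
python3 -m crank '[[0,0,-0.03,0,0,0,0.075],[0,0,0,0,0,0,0.075]]'
python3 - <<'E'
from h import *
s=ctrl.observe();m=ctrl.camera_model("wrist")
w=cv2.cvtColor(ctrl.snapshot("wrist"),4);s2=cv2.cvtColor(ctrl.snapshot("side"),4);t=cv2.cvtColor(ctrl.snapshot("top"),4)
cv2.imwrite("pics/top5.png",t);cv2.imwrite("pics/wrist5.png",w)
print(m["rvec"],m["tvec"])
def tile(im,x,y,wd,ht,f):
    c=cv2.resize(im[y:y+ht,x:x+wd],None,fx=f,fy=f,interpolation=2)
    for i in range(wd):
        if (x+i)%20==0: cv2.putText(c,str(x+i),(i*f,10),0,.33,(0,200,255),1); c[:4,i*f]=(0,255,0)
    for i in range(ht):
        if (y+i)%20==0: cv2.putText(c,str(y+i),(4,i*f+4),0,.33,(0,200,255),1); c[i*f,:4]=(0,255,0)
    return c
np.savez("w5.npz",mtx=m["mtx"],dist=m["dist"],rvec=m["rvec"],tvec=m["tvec"])
cv2.imwrite("pics/c5.png",np.hstack([tile(s2,310,80,90,140,4),tile(w,240,120,140,187,3)[:560]]))
E
```

```text
time_s: 11.5
ee_pos: [0.642, -0.2501, 0.2457]
eef_rot: [0.985, 0.173, -0.027, 0.005]
wrist_force: [0.0, -0.9, -0.2]
opening: 0.855
gripper_force: 0.0
time_s: 11.7
ee_pos: [0.6445, -0.2499, 0.2793]
eef_rot: [0.985, 0.173, -0.024, 0.008]
wrist_force: [0.4, -0.4, 1.4]
opening: 0.853
gripper_force: 0.0
[-2.3044  1.6176  0.2983] [-0.4556  0.4167  0.605 ]
```

View pics/c5.png

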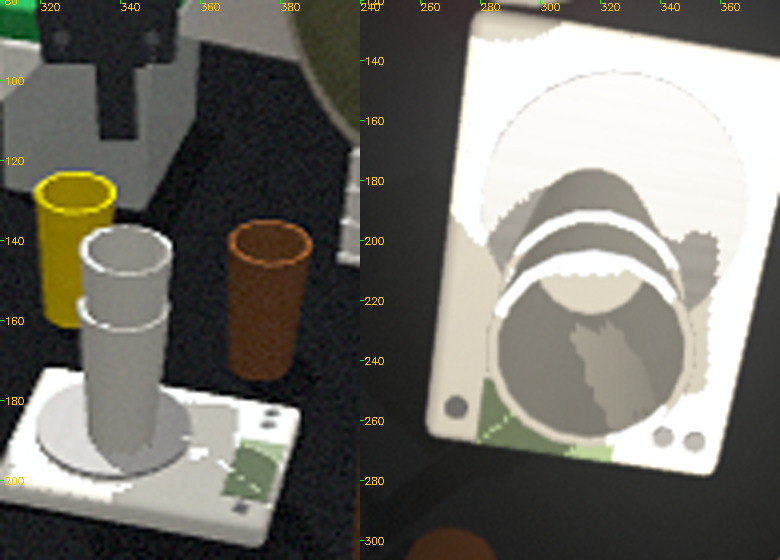

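```bash
python3 - <<'E'
from h import *
w=np.load("w5.npz");t=np.linspace(0,2*np.pi,200)
ms=ctrl.camera_model("side");mt=ctrl.camera_model("top")
def box(m,c,r):
    P=np.c_[c[0]+r*np.cos(t),c[1]+r*np.sin(t),0*t+c[2]]
    u=cv2.projectPoints(P,np.array(m["rvec"]),np.array(m["tvec"]),np.array(m["mtx"]),np.array(m["dist"]))[0][:,0]
    return u.min(0),u.max(0)
for z,r in((.13,.028),(.165,.0275),(.172,.0275),(.179,.0275)):
    for n,m in(("wrist",w),("side",ms),("top",mt)): print(z,n,*box(m,(.6387,-.2509,z),r))
E
python3 - <<'E'
import cv2
t=cv2.imread("pics/top5.png");print(t.shape)
E
```

```text
0.13 wrist [285.2827 190.6839] [347.791  250.1011]
0.13 side [329.6777 149.152 ] [352.3923 162.0288]
0.13 top [440.7256 209.1431] [471.2817 239.5523]
0.165 wrist [282.254  201.8065] [351.1704 266.2907]
0.165 side [330.0285 137.111 ] [352.8333 149.5985]
0.165 top [444.7002 207.0385] [475.7968 237.9815]
0.172 wrist [281.4289 204.2496] [352.0758 270.1099]
0.172 side [330.059  134.6169] [352.9656 147.0692]
0.172 top [445.473  206.5427] [476.7962 237.7105]
0.179 wrist [280.561  206.8242] [353.0278 274.1173]
0.179 side [330.0896 132.1009] [353.099  144.5169]
0.179 top [446.2571 206.0397] [477.8104 237.4354]
(480, 640, 3)
```

The side crop puts the medium rim at y 136–149 and the wrist crop puts its top at y≈203. Both mean a rim height of about 0.170, so it is seated and concentric. Now the small tumbler.

```bash
python3 - <<'E'
from h import *
q=pose(10,31);zt=q.apply([0,0,1]);p=np.array([.5861,.2543,.0945])-zt*.06;print(p);p[2]=.28;go(p,q)
E
```

```text
[0.5557 0.2489 0.1459]
shift mm [  86.8644 -498.4871  -11.7998] turn [-0.3028  4.2693  1.2228] at [ 0.6434 -0.2495  0.2731] F [-0.114   0.1718 -0.0269] open 75.35881915022823 grip 0.0 t 11.85
```

```bash
python3 -m crank '[[0,-0.04,-0.005,0,0,0,0.074],[0.008,-0.046,-0.002,0,0,0,0.074],[0.008,-0.046,0,0,0,0,0.074],[0.008,-0.046,0,0,0,0,0.074],[0.008,-0.046,0,0,0,0,0.074],[0.008,-0.046,0,0,0,0,0.074],[0.008,-0.046,0,0,0,0,0.074],[0.008,-0.046,0,0,0,0,0.074]]'
python3 -m crank '[[0.008,-0.046,0,0,0,0,0.074],[0.008,-0.046,0,0,0,0,0.074],[0.008,-0.044,0,0,0,0,0.074],[0,0,0,0,0.85,0.25,0.074],[0,0,0,0,0.85,0.25,0.074],[0,0,0,0,0.85,0.25,0.074],[0,0,0,0,0.85,0.25,0.074],[0,0,0,0,0.85,0.25,0.074]]'
python3 -m crank '[[0,0,0,0,0,0,0.074]]'
python3 - <<'E'
from h import *
q=pose(10,31);zt=q.apply([0,0,1]);p=np.array([.5861,.2543,.0945])-zt*.06;go(p,q)
E
```

```text
time_s: 12.65
ee_pos: [0.5721, 0.1117, 0.2762]
eef_rot: [0.985, 0.173, -0.029, 0.005]
wrist_force: [-0.1, 0.1, 1.1]
opening: 0.84
gripper_force: 0.0
time_s: 13.45
ee_pos: [0.5487, 0.2457, 0.2751]
eef_rot: [0.96, 0.081, 0.263, -0.044]
wrist_force: [0.6, 0.3, -0.3]
opening: 0.843
gripper_force: 0.0
time_s: 13.55
ee_pos: [0.547, 0.2457, 0.2738]
eef_rot: [0.961, 0.082, 0.26, -0.043]
wrist_force: [-0.4, -0.6, -0.2]
opening: 0.839
gripper_force: 0.0
shift mm [-57.059    3.5114 114.7053] turn [-0.2703  0.0629 -0.109 ] at [0.547  0.2457 0.2738] F [-0.3591 -0.5636 -0.1819] open 73.89315629813548 grip 0.0 t 13.55
```

```bash
python3 -m crank '[[-0.014,0.001,0.028,-0.09,0,-0.03,0.074],[-0.014,0.001,0.028,-0.09,0.06,-0.03,0.074],[-0.014,0.001,0.028,-0.09,0,-0.03,0.074],[-0.014,0.001,0.028,0,0,0,0.074],[0,0,0,0,0,0,0.074],[0,0,0,0,0,0,0.074]]'
python3 - <<'E'
from h import *
q=pose(10,31);zt=q.apply([0,0,1]);c=np.array([.5861,.2543,.0945]);go(c-zt*.06,q)
m=ctrl.camera_model("wrist");im=ctrl.snapshot("wrist")[:,:,::-1].copy()
t=np.linspace(0,2*np.pi,40);R=q.as_matrix()
P=np.array([c+.0265*(R[:,0]*np.cos(a)+R[:,1]*np.sin(a)) for a in t])
im=cv2.resize(im[130:380,140:500],None,fx=2,fy=2,interpolation=2)
for p in cv2.projectPoints(P,m["rvec"],m["tvec"],m["mtx"],np.array(m["dist"]))[0][:,0]: cv2.circle(im,tuple(int(v) for v in (p-[140,130])*2),1,(0,0,255),-1)
cv2.imwrite("pics/c6.png",im)
E
```

```text
time_s: 14.15
ee_pos: [0.5594, 0.2462, 0.1512]
eef_rot: [0.96, 0.083, 0.267, -0.023]
wrist_force: [-0.1, 0.1, 0.2]
opening: 0.841
gripper_force: 0.0
shift mm [-5.5305 -3.3297  2.8752] turn [ 0.0026 -0.007  -0.0176] at [0.5594 0.2462 0.1512] F [-0.1013  0.1302  0.1677] open 74.09183517672426 grip 0.0 t 14.15
```

View pics/c6.png

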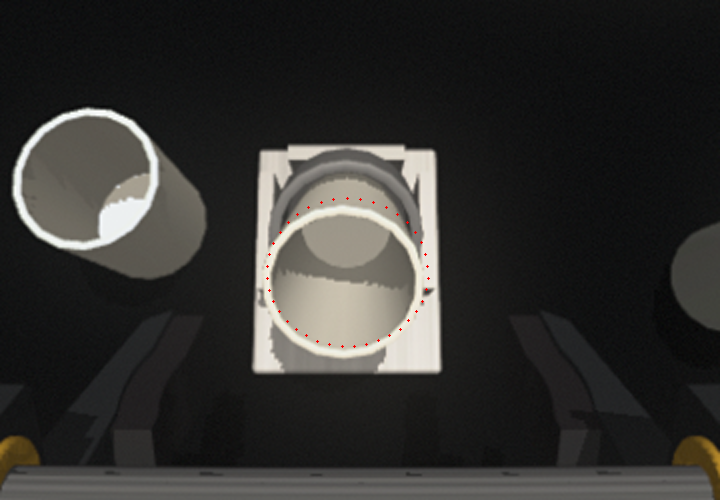

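The wrist crop shows the small rim at x 264–424, y 206–357, so its centre is about 3 mm towards tool −x and 1 mm towards −y of the prediction. I correct for this, advance 75 mm and check before closing.

```bash
python3 -m crank '[[-0.008,-0.0043,0,0,0,0,0.074],[0,0,0.03,0,0,0,0.074],[0,0,0.03,0,0,0,0.074],[0,0,0.015,0,0,0,0.074],[0,0,0,0,0,0,0.074],[0,0,0,0,0,0,0.074]]'
python3 - <<'E'
from h import *
q=pose(10,31);zt=q.apply([0,0,1]);c=np.array([.5861,.2543,.0945])+q.apply([-.0027,-.001,0]);go(c+zt*.018,q)
E
```

```text
time_s: 14.8
ee_pos: [0.5896, 0.2563, 0.0837]
eef_rot: [0.96, 0.083, 0.268, -0.024]
wrist_force: [0.8, -0.1, -0.0]
opening: 0.837
gripper_force: 0.0
shift mm [-0.4285  0.3812  6.815 ] turn [-0.0011 -0.0275 -0.0181] at [0.5896 0.2563 0.0837] F [ 0.7704 -0.1246 -0.0234] open 73.72108000900916 grip 0.0 t 14.8
```

```bash
python3 -m crank '[[0,0,0.0065,0,0,0,0.074],[0,0,0,0,0,0,0.074],[0,0,0,0,0,0,0.06],[0,0,0,0,0,0,0.05],[0,0,0,0,0,0,0.045],[0,0,0,0,0,0,0.045],[0,0,0,0,0,0,0.045]]'
```

```text
time_s: 15.5
ee_pos: [0.593, 0.2566, 0.0773]
eef_rot: [0.96, 0.083, 0.268, -0.024]
wrist_force: [-1.9, -0.7, 2.6]
opening: 0.56
gripper_force: 29.9
```

```bash
python3 -m crank '[[0,0,-0.01,0,0,0,0.045],[0,0,-0.02,0,0,0,0.045],[0,0,-0.03,0,0,0,0.045],[0,0,-0.04,0,0,0,0.045],[0,0,-0.04,0,0,0,0.045],[0,0,-0.02,0,0,0,0.045],[0,0,0,0,0,0,0.045]]'
python3 - <<'E'
from h import *
w=cv2.cvtColor(ctrl.snapshot("wrist"),4);cv2.imwrite("pics/wrist7.png",w)
x,y,f=230,190,4
c=cv2.resize(w[y:y+150,x:x+180],None,fx=f,fy=f,interpolation=2)
for i in range(0,180,10): cv2.putText(c,str(x+i),(i*f,10),0,.3,(0,200,255),1); c[:4,i*f]=(0,255,0)
for i in range(0,150,10): cv2.putText(c,str(y+i),(4,i*f+4),0,.3,(0,200,255),1); c[i*f,:4]=(0,255,0)
cv2.imwrite("pics/c7.png",c)
g=cv2.cvtColor(w,6)
for r in range(300,345,5): print(r,g[r,225:270:3],g[r,365:410:3])
print(g[190:310:2,318])
E
```

```text
time_s: 16.2
ee_pos: [0.5112, 0.2425, 0.2171]
eef_rot: [0.959, 0.083, 0.27, -0.024]
wrist_force: [0.8, 0.2, -0.7]
opening: 0.563
gripper_force: 30.0
300 [ 22  20  37  39  41  42  40  33  38  38  38  39  42 155 236] [230 236 152  41  40  41  39  37  30  42  40  40  41  38  22]
305 [ 20  38  39  39  41  42  34  37  38  38  38  35 222 233 230] [104 230 233 229  37  41  39  38  38  32  40  42  41  39  41]
310 [ 40  38  40  40  39  31  38  37  38  39  37 112 234 230  89] [ 92  84 230 233  97  41  39  37  37  37  30  39  42  40  39]
315 [ 39  40  40  39  30  35  38  39  38  38  36 233 232 145  94] [ 95  92 141 230 235  31  40  39  38  38  38  29  40  40  40]
320 [ 39  40  40  30  37  38  36  39  39  38 163 233 229  98 112] [ 96  93  88 227 232 159  39  39  38  39  38  38  28  38  41]
325 [ 39  39  38  36  36  37  38  38  39  31 234 232 127 109 121] [ 97  94  91 109 231 235  24  39  37  37  34  36  35  38  39]
330 [ 38  41  34  36  36  38  38  37  39  28 153 234 131 117 127] [ 98  97  94 106 225 188  25  39  38  37  39  36  38  32  40]
335 [ 39  39  36  38  36  37  38  39  39  30 201 233 152 125 132] [113 106  98 122 155 139  28  39  38  37  37  37  38  34  34]
340 [ 42  37  34  37  38  37  39  37  39  28 195 232 175 130 137] [117 110 102 125 146 136  28  39  38  37  35  27  28  26  28]
[ 76  80  79  79  80  80  80 124 125 126 124 125 125 126 125 125 126 127
 126 127 126 131 117 133 173 172 173 173 173 174 173 174 174 174 175 175
 174 175 174 175 175 173 194 238 233 224 152 151 151 150 150 150 151 150
 150 154 121 119 118 119]
```

View pics/c7.png

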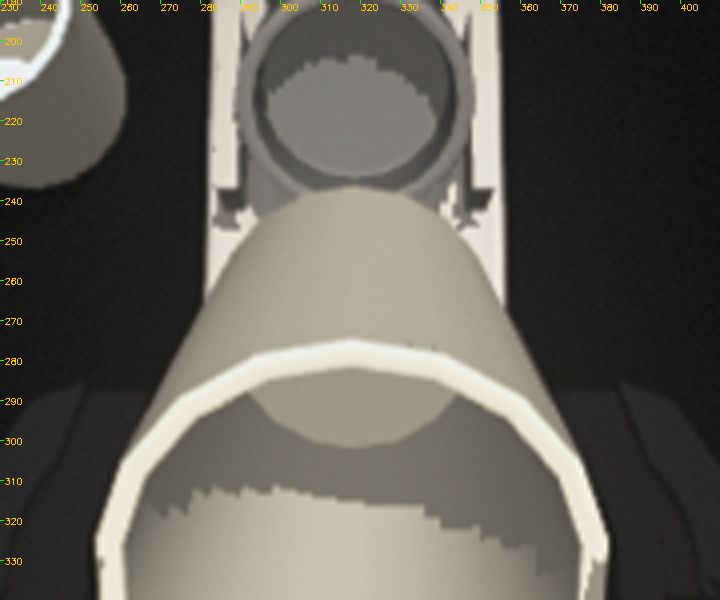

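Held: in the wrist picture the rim spans x 254–382 with its top at y 275, and the foot's top is at y 236.5. I fit it.

```bash
python3 - <<'E'
from h import *
n=np.nan
x=held(np.array([254,382,275,n,n,236.5]),.076,.0265)
go(ctrl.observe()["ee_pos"],pose(20,-np.degrees(x[3])))
E
```

```text
xo,yo,zr mm [  0.8346  -0.7233 -21.5457] pitch,roll deg [-3.309   0.0305] resid [ 0. -0.  0.  0.  0. -0.]
shift mm [0. 0. 0.] turn [ 0.3687 -3.4903 -1.2232] at [0.5113 0.2424 0.2151] F [-0.4659 -0.0681 -0.2923] open 49.16585443870121 grip 29.95207215786934 t 16.25
```

```bash
cat >> h.py <<'E'
S=[.0008,-.0007,-.0215,np.radians(-3.3),0]
E
python3 -m crank '[[0,0,-0.03,0,0,0,0.045],[0,0,-0.02,0.09,-0.88,-0.31,0.045],[0,0,0,0.09,-0.88,-0.31,0.045],[0,0,0,0.09,-0.87,-0.3,0.045],[0,0,0,0.09,-0.87,-0.3,0.045],[0,0,0,0,0,0,0.045],[0,0,0,0,0,0,0.045]]'
python3 - <<'E'
from h import *
go(*tcp_for((.6387,-.2509),.195,S,.076,20))
E
```

```text
time_s: 16.95
ee_pos: [0.4862, 0.2378, 0.2551]
eef_rot: [0.985, 0.172, 0.027, -0.004]
wrist_force: [-0.5, 0.4, 0.0]
opening: 0.557
gripper_force: 30.0
shift mm [-22.4434 512.0912   4.8909] turn [ 0.0081  0.023  -0.0169] at [0.4862 0.2378 0.2551] F [-0.5123  0.4364  0.0369] open 49.05829546678198 grip 29.953085842856808 t 16.95
```

```bash
python3 -m crank '[[-0.002,0.03,0,0,0,0,0.045],[-0.002,0.043,0,0,0,0,0.045],[-0.002,0.043,0,0,0,0,0.045],[-0.002,0.043,0,0,0,0,0.045],[-0.002,0.043,0,0,0,0,0.045],[-0.002,0.043,0,0,0,0,0.045],[-0.002,0.043,0,0,0,0,0.045],[-0.002,0.043,0,0,0,0,0.045]]'
python3 -m crank '[[-0.002,0.043,0,0,0,0,0.045],[-0.002,0.043,0,0,0,0,0.045],[-0.002,0.035,0,0,0,0,0.045],[0,0.03,0,0,0,0,0.045],[0,0.01,0,0,0,0,0.045],[0,0,0,0,0,0,0.045],[0,0,0,0,0,0,0.045],[0,0,0,0,0,0,0.045]]'
python3 - <<'E'
from h import *
go(*tcp_for((.6387,-.2509),.195,S,.076,20))
E
```

```text
time_s: 17.75
ee_pos: [0.5837, -0.0803, 0.2559]
eef_rot: [0.985, 0.173, 0.028, -0.004]
wrist_force: [1.2, -0.1, -0.5]
opening: 0.561
gripper_force: 30.0
time_s: 18.55
ee_pos: [0.633, -0.2307, 0.2565]
eef_rot: [0.984, 0.174, 0.027, -0.004]
wrist_force: [-0.6, -0.3, -0.8]
opening: 0.557
gripper_force: 30.0
shift mm [-1.5509 21.628   6.9641] turn [0.0097 0.0216 0.0019] at [ 0.633  -0.2307  0.2565] F [-0.6125 -0.331  -0.7885] open 49.09923645132418 grip 29.953119654451825 t 18.55
```

```bash
python3 -m crank '[[-0.0005,0.007,0.001,0,0,0,0.045],[-0.0005,0.007,0.001,0,0,0,0.045],[-0.0005,0.0075,0,0,0,0,0.045],[0,0,0,0,0,0,0.045],[0,0,0,0,0,0,0.045],[0,0,0,0,0,0,0.045]]'
python3 - <<'E'
from h import *
go(*tcp_for((.6387,-.2509),.195,S,.076,20))
m=ctrl.camera_model("wrist");w=cv2.cvtColor(ctrl.snapshot("wrist"),4);t=np.linspace(0,2*np.pi,40)
s=cv2.cvtColor(ctrl.snapshot("side"),4)
x,y,f=230,180,3
c=cv2.resize(w[y:y+160,x:x+170],None,fx=f,fy=f,interpolation=2)
for r,col,z in((.0275,(0,0,255),.170),(.0245,(0,255,0),.170)):
  P=np.c_[.6387+r*np.cos(t),-.2509+r*np.sin(t),0*t+z]
  for p in cv2.projectPoints(P,m["rvec"],m["tvec"],m["mtx"],np.array(m["dist"]))[0][:,0]: cv2.circle(c,tuple(int(v) for v in (p-[x,y])*f),1,col,-1)
b=cv2.resize(s[60:220,300:396],(288,480),interpolation=2)
cv2.imwrite("pics/c8.png",np.hstack([c,b]))
E
```

```text
time_s: 19.15
ee_pos: [0.6391, -0.2528, 0.254]
eef_rot: [0.985, 0.173, 0.027, -0.004]
wrist_force: [-0.1, -0.2, 0.0]
opening: 0.558
gripper_force: 30.0
shift mm [ 0.4896 -1.2357  4.5098] turn [ 0.0063  0.0257 -0.0074] at [ 0.6391 -0.2528  0.254 ] F [-0.1255 -0.1825  0.0382] open 49.167786941135695 grip 29.95323478028581 t 19.15
```

View pics/c8.png

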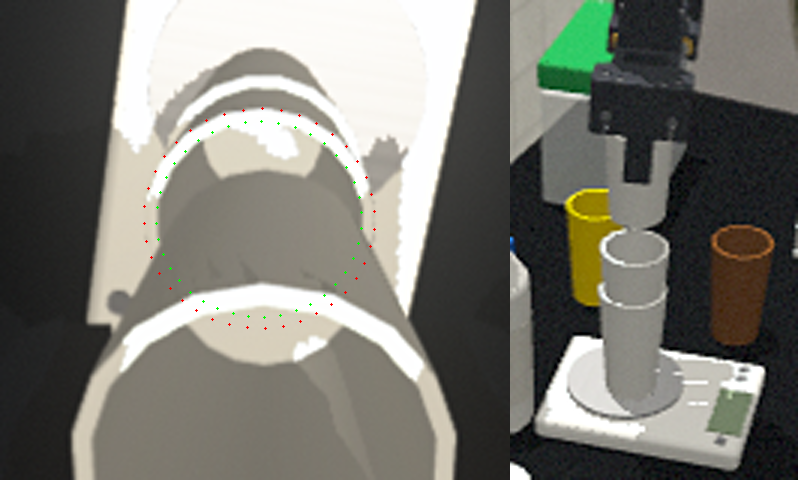

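The medium rim, at crop x 149–369 with its top at y 110, lies on the ring within 1 mm. I make a small correction and descend.

```bash
python3 -m crank '[[0.0007,-0.0012,0,0,0,0,0.045],[-0.0004,0,0.007,0,0,0,0.045],[-0.0004,0,0.007,0,0,0,0.045],[-0.0004,0,0.006,0,0,0,0.045],[0,0,0,0,0,0,0.045],[0,0,0,0,0,0,0.045]]'
python3 - <<'E'
from h import *
go(*tcp_for((.6387,-.2509),.129,S,.076,20))
E
```

```text
time_s: 19.85
ee_pos: [0.6392, -0.2516, 0.2339]
eef_rot: [0.985, 0.173, 0.027, -0.004]
wrist_force: [-0.1, 1.1, -0.5]
opening: 0.56
gripper_force: 30.0
shift mm [-2.5077 -0.2087 50.3209] turn [ 0.0058  0.0265 -0.0083] at [ 0.6392 -0.2516  0.2339] F [-0.0623  1.0533 -0.4516] open 49.30747956263797 grip 29.95313805055332 t 19.85
```

```bash
python3 -m crank '[[-0.0003,0,0.006,0,0,0,0.045],[-0.0003,0,0.006,0,0,0,0.045],[-0.0003,0,0.006,0,0,0,0.045],[0,0,0,0,0,0,0.045],[0,0,0,0,0,0,0.045]]'; python3 -m crank '[[-0.0003,0,0.006,0,0,0,0.045],[-0.0003,0,0.006,0,0,0,0.045],[-0.0002,0,0.005,0,0,0,0.045],[0,0,0,0,0,0,0.045],[0,0,0,0,0,0,0.045]]'
```

```text
time_s: 20.35
ee_pos: [0.6393, -0.2516, 0.2158]
eef_rot: [0.985, 0.173, 0.027, -0.004]
wrist_force: [0.0, -0.2, 0.0]
opening: 0.559
gripper_force: 30.0
time_s: 20.85
ee_pos: [0.6394, -0.2516, 0.1989]
eef_rot: [0.985, 0.173, 0.027, -0.004]
wrist_force: [0.2, 0.2, -0.1]
opening: 0.563
gripper_force: 30.0
```

Expected seat is at TCP z ≈ 0.183.

```bash
python3 -m crank '[[-0.0002,0,0.004,0,0,0,0.045],[-0.0002,0,0.004,0,0,0,0.045],[-0.0001,0,0.002,0,0,0,0.045],[0,0,0,0,0,0,0.045],[0,0,0,0,0,0,0.045]]'; python3 -m crank '[[-0.0001,0,0.002,0,0,0,0.045],[0,0,0,0,0,0,0.045],[0,0,0,0,0,0,0.045]]'
```

```text
time_s: 21.35
ee_pos: [0.6395, -0.2516, 0.189]
eef_rot: [0.985, 0.173, 0.027, -0.004]
wrist_force: [-0.6, -0.5, -0.7]
opening: 0.558
gripper_force: 30.0
time_s: 21.65
ee_pos: [0.6395, -0.2516, 0.1869]
eef_rot: [0.985, 0.173, 0.027, -0.004]
wrist_force: [0.3, -0.2, 0.2]
opening: 0.559
gripper_force: 30.0
```

```bash
python3 -m crank '[[0,0,0.001,0,0,0,0.045],[0,0,0,0,0,0,0.045],[0,0,0,0,0,0,0.045]]'
```

```text
time_s: 21.95
ee_pos: [0.6395, -0.2516, 0.1859]
eef_rot: [0.985, 0.173, 0.027, -0.004]
wrist_force: [-0.6, -0.1, 0.3]
opening: 0.557
gripper_force: 30.0
```

```bash
python3 -m crank '[[0,0,0.001,0,0,0,0.045],[0,0,0,0,0,0,0.045],[0,0,0,0,0,0,0.045]]'
```

```text
time_s: 22.25
ee_pos: [0.6396, -0.2515, 0.1849]
eef_rot: [0.985, 0.173, 0.027, -0.004]
wrist_force: [-0.2, -0.1, -0.5]
opening: 0.561
gripper_force: 30.0
```

```bash
python3 -m crank '[[0,0,0.001,0,0,0,0.045],[0,0,0,0,0,0,0.045],[0,0,0,0,0,0,0.045]]'
```

```text
time_s: 22.55
ee_pos: [0.6396, -0.2515, 0.1839]
eef_rot: [0.985, 0.173, 0.027, -0.004]
wrist_force: [0.2, 0.3, -0.5]
opening: 0.558
gripper_force: 30.0
```

```bash
python3 -m crank '[[0,0,0.001,0,0,0,0.045],[0,0,0,0,0,0,0.045],[0,0,0,0,0,0,0.045]]'
```

```text
time_s: 22.85
ee_pos: [0.6397, -0.2515, 0.1828]
eef_rot: [0.985, 0.173, 0.027, -0.004]
wrist_force: [-0.9, -0.8, -1.8]
opening: 0.563
gripper_force: 30.0
```

```bash
python3 -m crank '[[0,0,0.001,0,0,0,0.045],[0,0,0,0,0,0,0.045],[0,0,0,0,0,0,0.045]]'
```

```text
time_s: 23.15
ee_pos: [0.6397, -0.2515, 0.1819]
eef_rot: [0.985, 0.173, 0.027, -0.004]
wrist_force: [-0.2, -1.2, -0.4]
opening: 0.561
gripper_force: 30.0
```

```bash
python3 -m crank '[[0,0,0.0007,0,0,0,0.045],[0,0,0,0,0,0,0.045],[0,0,0,0,0,0,0.045]]'
```

```text
time_s: 23.45
ee_pos: [0.6398, -0.2515, 0.1813]
eef_rot: [0.985, 0.173, 0.027, -0.004]
wrist_force: [-0.2, -0.2, -0.2]
opening: 0.561
gripper_force: 29.9
```

```bash
python3 -m crank '[[0,0,0.0007,0,0,0,0.045],[0,0,0,0,0,0,0.045],[0,0,0,0,0,0,0.045]]'
```

```text
time_s: 23.75
ee_pos: [0.6399, -0.2515, 0.1808]
eef_rot: [0.985, 0.173, 0.027, -0.004]
wrist_force: [-0.5, -0.2, 2.0]
opening: 0.557
gripper_force: 29.9
```

```bash
python3 -m crank '[[0,0,0.0005,0,0,0,0.045],[0,0,0,0,0,0,0.045],[0,0,0,0,0,0,0.045]]'
```

```text
time_s: 24.05
ee_pos: [0.6399, -0.2515, 0.1803]
eef_rot: [0.985, 0.173, 0.027, -0.004]
wrist_force: [0.9, -0.3, 4.4]
opening: 0.559
gripper_force: 29.8
```

Contact at 4.4 N. I release and retreat.

```bash
python3 -m crank '[[0,0,0,0,0,0,0.078],[0,0,0,0,0,0,0.078],[0,0,0,0,0,0,0.078],[0,0,0,0,0,0,0.078],[0.0005,0,-0.01,0,0,0,0.078],[0.001,0,-0.025,0,0,0,0.078],[0.001,0,-0.03,0,0,0,0.078],[0.001,0,-0.03,0,0,0,0.078]]'
python3 -m crank '[[0,0,-0.02,0,0,0,0.078],[0,0,0,0,0,0,0.078],[0,0,0,0,0,0,0.078]]'
python3 - <<'E'
from h import *
w=cv2.cvtColor(ctrl.snapshot("wrist"),4);m=ctrl.camera_model("wrist");ms=ctrl.camera_model("side")
s=cv2.cvtColor(ctrl.snapshot("side"),4);t=np.linspace(0,2*np.pi,40)
def ov(im,m,x,y,ww,h,f):
  c=cv2.resize(im[y:y+h,x:x+ww],None,fx=f,fy=f,interpolation=2)
  for r,z in((.0275,.170),(.0265,.205)):
    P=np.c_[.6387+r*np.cos(t),-.2509+r*np.sin(t),0*t+z]
    for p in cv2.projectPoints(P,m["rvec"],m["tvec"],m["mtx"],np.array(m["dist"]))[0][:,0]: cv2.circle(c,tuple(int(v) for v in (p-[x,y])*f),1,(0,0,255),-1)
  return c
cv2.imwrite("pics/c9.png",np.hstack([ov(s,ms,295,80,90,130,4),ov(w,m,240,130,140,173,3)[:520].copy() if 0 else cv2.resize(ov(w,m,240,130,140,173,3),(420,520))]))
E
```

```text
time_s: 24.85
ee_pos: [0.6381, -0.2519, 0.277]
eef_rot: [0.985, 0.173, 0.027, -0.004]
wrist_force: [-0.3, 0.1, 0.5]
opening: 0.887
gripper_force: 0.0
time_s: 25.15
ee_pos: [0.6372, -0.2522, 0.2946]
eef_rot: [0.985, 0.173, 0.027, -0.004]
wrist_force: [-0.0, 0.2, -0.5]
opening: 0.885
gripper_force: 0.0
```

View pics/c9.png

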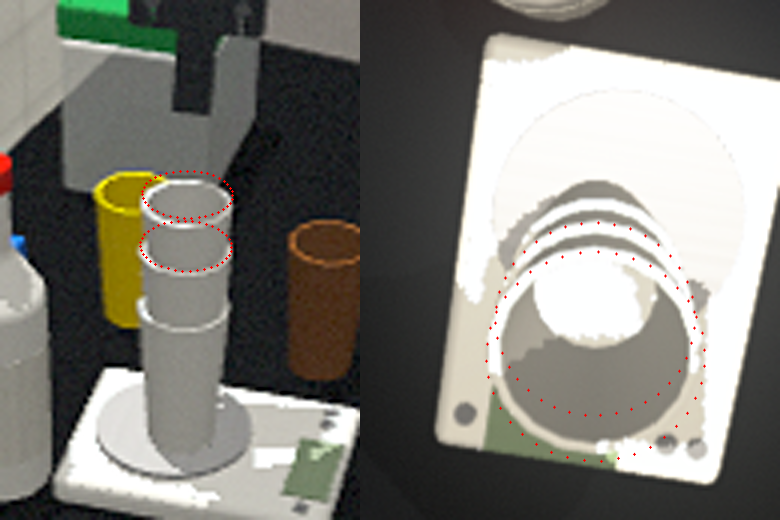

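Side crop: small rim at y 178–226, medium rim's lower edge at 273, large rim's lower edge near 328, all upright and on one axis. The small tumbler sits about 48 mm above the medium one and the fingers are clear, so I hand in.

```bash
python3 -c "
from cell import ctrl
print(ctrl.sign_off())"
```

```text
the job is handed in; nothing more can be done
None
```

The job is handed in at about 25 s of the 72 s allowed: the camera images show the small tumbler in the medium and the medium in the large, upright and released on the pan (each about 48 mm above the next, off-centre by about 14 mm), but sign-off returned no verdict.

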